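# Hang the rail card and hold the spring clip open over its edge

## Robot

A 6-joint arm with a two-finger parallel gripper is mounted at the origin on the work surface. World frame = base frame: x ahead of the robot, y to its left, z up, the work surface at z = 0. Lengths are in m, angles in rad, forces in N, time in s.
With the tool pointing down it reaches from about 0.35 to 0.8 m from the base axis. Payload 7.3 kg.
Tool frame: the origin (TCP) lies on the centre line of the jaws, within the pads' length; the fingertips stand 8 mm ahead of it and the grasp point (between the pads) lies 11 mm behind it; z points along the fingers, y is the line along which they close (so a half turn about z gives the same grasp; the last joint's range is limited). The gripper opens to 85 mm and grips with 20 to 120 N. Pads are 22 mm wide; open, the fingers measure 114 mm over their backs; the gripper's body (76 mm by 85 mm) begins 54 mm behind the grasp point. The pads swing forward as they close: fully open they stand 13 mm farther back than shut.
Start: joints at [-1.248, 0.342, 1.524, -0, 1.275, -0.146], TCP at [0.237, -0.468, 0.239] pointing down, gripper open.
Joint ranges: [-2.53, 2.53], [-0.77, 2.02], [0.04, 2.7], [-1, 4.14], [0.28, 2.66], [-3.11, 3.11]. Speed limits (rad/s): [2.57, 2.57, 3.14, 3.14, 3.14, 3.14].

## Interface

Orientations are given as a unit quaternion [x, y, z, w].
In Python, from workcell import env, kin, vision, job, telemetry gives the robot as it stands. The module is installed in compiled form; this text tells all that it offers. Calls block until the motion is done:
- env.movep(position, orientation): joint-space move of the TCP to a pose.
- env.move_l(position, attitude=None, v=0.15): straight line of the TCP; attitude=None keeps the orientation; v is the mean speed in m/s.
- env.move_j(angles): joint-space move.
- env.gripper_to(opening, f_grip=None): finger opening in m; f_grip is the grip in N (None keeps the last); returns when the fingers have stopped.
- env.hold(seconds).
- kin.solve_ik(position, orientation): joint angles nearest the present ones, or None.
- vision.get_image(name): name is "side" or "top"; returns the picture (400x640x3 uint8, red, green, blue); there is no depth.
- vision.camera_params(name): a dict with "fx", "fy", "cx", "cy" (pixels), "cam_to_world" (4x4, takes a point from camera to world coordinates). Camera axes: x right, y down, z forward; pixel columns grow to the right and rows downward; lengths in m; the calibration is good to about 2 mm. A picture is of the moment at which its call begins. camera_params takes no time and is no camera call.
A pose or a line that the arm cannot do raises env.IKError and nothing moves.
- job.close_job(): hands the job in; it is judged then, once.
Readings, each from a call of its own:
- telemetry.get_clock(): time.
- telemetry.get_q(): joint angles.
- telemetry.get_dq(): joint speeds.
- telemetry.get_joint_efforts(): joint torques, N m.
- telemetry.get_tool_pos(): TCP position.
- telemetry.get_tcp_rot(): TCP orientation.
- telemetry.get_wrist_force(): force on the tool from outside, world axes, zero at the start.
- telemetry.get_wrist_torque(): the same for the moment, N m.
- telemetry.get_width(): finger opening in m.
- telemetry.get_finger_force(): force on a finger pad.
Only numpy, scipy, OpenCV 4.12 (cv2) and the standard library are available. Lean on these libraries where they do the work, as an engineer would, in place of code of your own. Each camera call takes 0.05 s, during which the arm holds its last target. There are 200 camera calls.

## Task

At the sample bench, lift the white rail card by its grip and hang it astride the rail, roughly midway along it, fully down, and let go of it. Then take the spring clip from its stand by squeezing its handles so the jaws spread wide, and bring it down over the card's top edge, to one side of the grip, with one jaw on each side of the card and not touching it. Finish while still squeezing and holding the clip wide open there, ready for a sample sheet to be slipped in; do not knock the bottle, the flask or the loose cap.

Things in the scene. Friction and masses are not known exactly. Their poses are not given: they have to be found in the camera images.
- rail: Fixed bare aluminium rail on the bench: a level square bar 14 x 14 mm, 360 mm long along its y axis, on two 20 mm square posts (centres 165 mm each side of the middle; nothing rises above the bar). Origin on the bench under the bar's middle; z up.
- rail_top (a point): Middle of the bar's flat top face, 110 mm above the bench; axes as the rail.
- card: Loose white plastic card, 180 g, 170 mm long (y), 118 tall, standing on its feet. Upside-down Y section: two 4 mm legs, slot between them 45 mm deep, 20 wide at top, 28 at feet; bridge 28 wide, 5 thick; above it an upright fin (the card proper) 5 thick, 50 high. Moulded grip amid its top edge: 14 (x) x 40 (y) mm, 88 to 118 mm up. Origin: centre of underside, z up; same turned half round.
- card_seat (a point): Middle of the underside of the card's bridge, 45 mm above the card's underside; it comes to rest on the rail's top when the card is hung. Axes as the card.
- card_edge (a point): Middle of the fin's top edge, 100 mm above the card's underside (55 mm above the rail's top once hung), inside the grip. The fin is bare from 20 to 85 mm to each side along y; the 30 mm wide clip fits best centred 54 mm to either side. Axes as the card.
- stand: Fixed bare-metal clip stand: foot 100 x 80 x 14 mm with an upright fin on top, 6 mm thick (x), 50 mm long (y), 20 mm high. Origin under the middle of the foot; z up.
- clip: Loose grey spring clip, 55 g, like a big clothes peg, jaws down astride the stand's fin, tips on its foot. 90 mm tall, 30 wide (y, pivot direction). Jaws 40 mm long; splayed handle plates 46 to 88 mm above the tips, 24 mm over their outsides at the bottom, 46 at the top. Pinch them along x, about 70 mm above the tips. Origin: between the tips as parked, z up; frame tilts with the +x half.
- clip_spread (a joint): Clip opening (rad): 0 on the stand (jaws parallel, 6 mm apart), -0.15 shut on nothing, 0.5 at the stop: tips 26 mm apart, handle plates parallel, 24 mm over their outsides. Each half turns half of it. A spring closes it: 0.165 N m at 0, 0.315 at 0.5, so about 11 N of pinch holds it at the stop. Wide open means above 0.3.
- jaw_a (a point): Inner face of the tip of the clip's +x jaw, middle of its width, 1 mm from its end.
- jaw_b (a point): Inner face of the tip of the other (-x) jaw, likewise. The middle of the open mouth is midway between jaw_a and jaw_b.
- clip_pivot (a point): Middle of the clip's pivot pin, 42 mm above the jaw tips; the pin has radius 3.5 mm, so the card edge should not come nearer to it.
- bottle: Bystander: white sample bottle with a scalloped cap, 76 mm wide, 165 mm tall; origin under its middle.
- flask: Bystander: clear flask with a blue cap, 80 mm wide, 150 mm tall; origin under its middle.
- cap: Bystander: a loose white scalloped bottle cap lying on the bench, 67 mm wide, 14 mm tall; origin under its middle.

How it is judged:
By the outcome, as a careful person would: the job done as asked, in the order asked, and still so for the second after the job is handed in, while the arm keeps its last pose, push and grip.
It also fails if it takes over 46 s, if anything falls off the work surface, if the arm or the gripper's body presses on something with over 40 N, if the wrist force passes 120 N, or if a joint passes its speed limit or range.

## Working session

There is one attempt and no reset: what is moved stays moved. The work goes in short steps, each a Python script; the robot and the scene stay as the last script left them, time stands still between calls to the robot, and variables do not carry over. Pictures are saved under pics/ and viewed, at most 10 in all, crops included, and the job is handed in when it is done.

```bash
mkdir -p pics; python3 - <<'E'
from workcell import env, kin, vision, job, telemetry
import cv2, numpy as np
np.set_printoptions(precision=4,suppress=True)
for n in("side","top"):
    cv2.imwrite(f"pics/{n}0.png",vision.get_image(n)[:,:,::-1]); p=vision.camera_params(n); print(n,p)
print(telemetry.get_clock(),telemetry.get_tcp_rot())
E
```

```text
side {'fx': 425.2413226918161, 'fy': 425.2413226918161, 'cx': 323.703737550123, 'cy': 205.21310445067402, 'cam_to_world': array([[-0.9045, -0.3065,  0.2965,  0.2596],
       [-0.4261,  0.6782, -0.5987,  0.6218],
       [-0.0177, -0.6679, -0.7441,  0.8532],
       [ 0.    ,  0.    ,  0.    ,  1.    ]])}
top {'fx': 420.116020648798, 'fy': 420.116020648798, 'cx': 323.16866187070275, 'cy': 205.36680326843774, 'cam_to_world': array([[ 0.0085, -0.9979,  0.0647,  0.4856],
       [-0.9996, -0.0104, -0.028 ,  0.019 ],
       [ 0.0286, -0.0644, -0.9975,  1.0431],
       [ 0.    ,  0.    ,  0.    ,  1.    ]])}
0.1 [ 0.9727  0.2323 -0.0001 -0.0007]
```

View pics/side0.png

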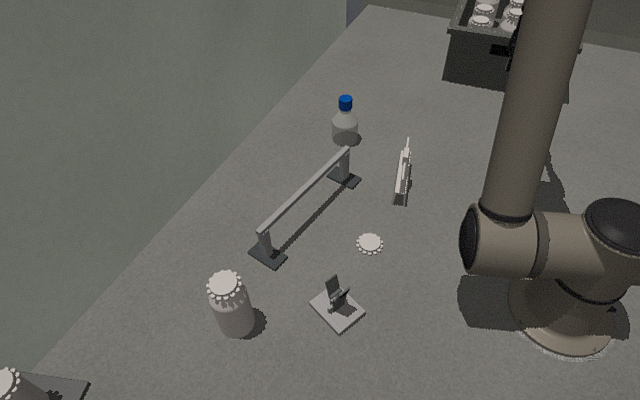

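View pics/top0.png

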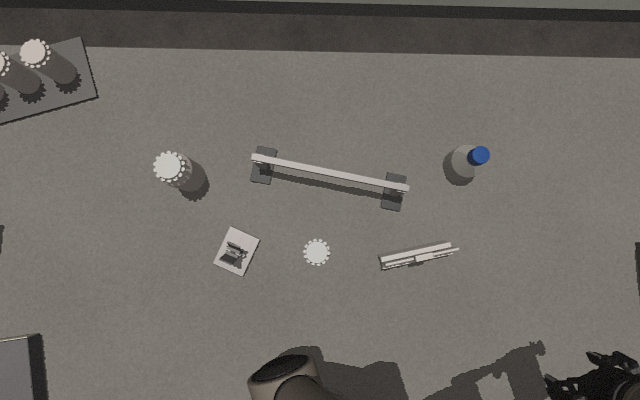

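The top view shows the rail with ends near (252,157) and (408,188), the card near (418,255), the stand near (237,251), and the loose cap at (316,252). The bottle is at (169,167) and the flask at (479,156). I'll enlarge the details.

```bash
python3 - <<'E'
import cv2, numpy as np
t=cv2.imread("pics/top0.png"); s=cv2.imread("pics/side0.png")
def c(im,x,y,w,h,k): return cv2.resize(im[y:y+h,x:x+w],None,fx=k,fy=k,interpolation=cv2.INTER_CUBIC)
a=c(t,370,230,100,50,4);a=cv2.copyMakeBorder(a,0,100,0,0,0)  # 400x200
b=c(t,205,220,66,66,6)[:300*2,:]
cd=c(s,380,130,50,80,5); st=c(s,300,265,75,75,5)
out=np.zeros((600,800,3),np.uint8)
out[0:200,0:400]=c(t,370,230,100,50,4)
out[0:396,402:798]=b
out[205:505,0:200]=cv2.resize(cd,None,fx=.75,fy=.75)[:300,:200] if 0 else c(s,385,132,40,75,4)[:300].__class__(0) if 0 else np.pad(c(s,385,132,40,75,4),((0,0),(0,40),(0,0)))[:300,:200]
out[205:505,201:401]=c(s,310,265,50,75,4)
out[400:600,402:798]=c(t,246,145,66,33,6)[:198][:,:].repeat(1,0)[:198] if 0 else np.pad(c(t,246,145,66,33,6),((0,2),(0,0),(0,0)))
cv2.imwrite("pics/m.png",out)
E
```

```text
(no output)
```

View pics/m.png

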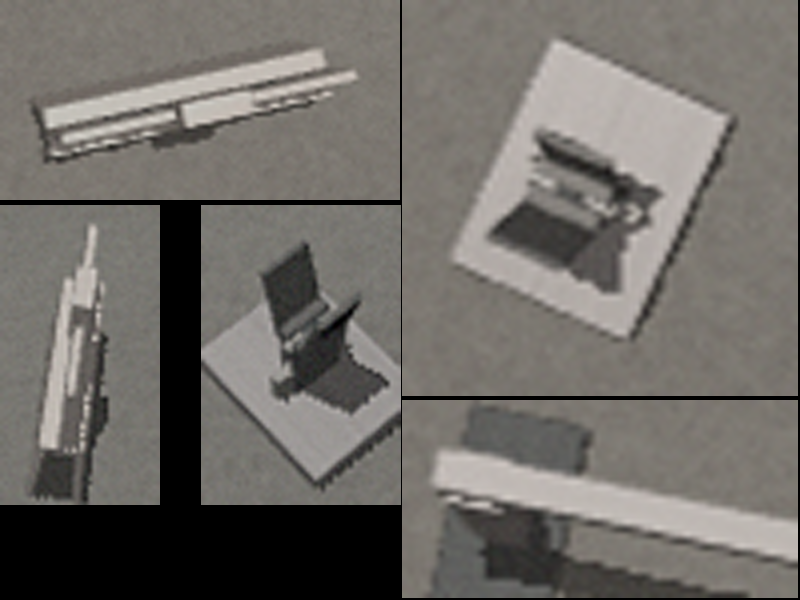

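Enlarged, the card's grip-top centre is about top px (424,257.5), and the rail's left end is about (251,156). The stand foot corners are about (231,226), (260,240), (243,277) and (213,263). The clip's pivot runs along px direction (30,13). Next I'll turn these into positions.

```bash
cat > h.py <<'E'
from workcell import env, kin, vision, job, telemetry
import cv2, numpy as np
from scipy.spatial.transform import Rotation as R
from scipy.optimize import least_squares
np.set_printoptions(precision=4,suppress=True)
P={n:vision.camera_params(n) for n in("side","top")}
def ray(n,u,v,z):
    p=P[n];T=p["cam_to_world"];d=T[:3,:3]@[(u-p["cx"])/p["fx"],(v-p["cy"])/p["fy"],1];o=T[:3,3]
    return (o+d*(z-o[2])/d[2])
def proj(n,X):
    p=P[n];T=p["cam_to_world"];c=T[:3,:3].T@(np.array(X)-T[:3,3]);return np.array([p["fx"]*c[0]/c[2]+p["cx"],p["fy"]*c[1]/c[2]+p["cy"]])
def quat(yaw):  # tool down, tool y axis along world direction yaw
    y=np.array([np.cos(yaw),np.sin(yaw),0]);z=np.array([0,0,-1.]);return R.from_matrix(np.c_[np.cross(y,z),y,z]).as_quat()
def fit(obs,x0):  # obs: (cam,u,v,local xyz) -> x,y,yaw
    def f(s):
        c,q=np.cos(s[2]),np.sin(s[2]);return np.ravel([proj(n,[s[0]+c*l[0]-q*l[1],s[1]+q*l[0]+c*l[1],l[2]])-[u,v] for n,u,v,l in obs])
    r=least_squares(f,x0,loss="soft_l1");return r.x,r.fun.reshape(-1,2)
E
python3 - <<'E'
from h import *
for k,a in dict(gripT=("top",424.2,257.3,.118),finR=("top",459,248.7,.1),brL=("top",380.5,257.3,.05),brR=("top",450.2,242.5,.05),
 railL=("top",251.2,156.4,.11),railR=("top",408,187.8,.11),f1=("top",230.7,226.3,.014),f2=("top",260.5,239.7,.014),f3=("top",243,276.7,.014),f4=("top",213.5,263.3,.014),
 sfL=("side",310+0,265+38,.014),sRL=("side",260,231.5,.11),sRR=("side",349,149.5,.11),
 h1a=("side",325.5,281.7,.102),h1b=("side",336.2,274.2,.102),h2a=("side",339.3,296.3,.102),h2b=("side",349.8,287,.102),
 th1a=("top",227.2,241.6,.102),th1b=("top",240.5,247.5,.102),
 finS=("side",408.2,137,.1),bott=("top",169,167,.165),flask=("top",479,156,.15),cap=("top",316,252,.014)).items(): print(k,ray(*a)[:2])
E
```

```text
gripT [ 0.4332 -0.2308]
finR [ 0.452  -0.3149]
brL [ 0.4286 -0.1452]
brR [ 0.4647 -0.3116]
railL [0.654  0.1545]
railR [ 0.5877 -0.1974]
f1 [0.499  0.2147]
f2 [0.4671 0.1419]
f3 [0.3777 0.1824]
f4 [0.4094 0.254 ]
sfL [0.4983 0.2205]
sRL [0.6518 0.1537]
sRR [ 0.5793 -0.1839]
h1a [0.4661 0.2059]
h1b [0.4536 0.1804]
h2a [0.4269 0.2249]
h2b [0.4162 0.1967]
th1a [0.4639 0.205 ]
th1b [0.4511 0.1753]
finS [ 0.4548 -0.3098]
bott [0.6194 0.3168]
flask [ 0.6545 -0.3435]
cap [0.4383 0.0067]
```

```bash
cat >> h.py <<'E'
CARD=(.4331,-.2310,.2137); RAIL=(.6200,-.0212,-.1855); CLIP=(.4390,.2000,-.416)
def best(p,yaw):
    s=[(abs(q[5]),k) for k in(0,np.pi) if (q:=kin.solve_ik(p,quat(yaw+k))) is not None];return quat(yaw+min(s)[1])
E
python3 - <<'E'
from h import *
q=best([*CARD[:2],.094],CARD[2]); q2=best([*RAIL[:2],.235],RAIL[2]); q3=best([*CLIP[:2],.073],CLIP[2])
for p,o in((CARD,q),(RAIL,q2),(CLIP,q3)): print(kin.solve_ik([*p[:2],.15],o))
env.movep([*CARD[:2],.2],q); print(telemetry.get_clock())
env.move_l([*CARD[:2],.095],v=.12)
env.gripper_to(0.0,40); print(telemetry.get_width(),telemetry.get_finger_force(),telemetry.get_tool_pos())
env.move_l([*CARD[:2],.235],v=.15); print(telemetry.get_wrist_force())
env.move_l([*RAIL[:2],.235],q2,v=.2); env.hold(.2)
print(telemetry.get_clock(),telemetry.get_tool_pos(),telemetry.get_width())
for n in("side","top"): cv2.imwrite(f"pics/{n}1.png",vision.get_image(n)[:,:,::-1])
a=[cv2.resize(cv2.imread(f"pics/{n}1.png")[y:y+150,x:x+200],None,fx=4,fy=4)[:600,:800] for n,x,y in(("side",220,90),("top",230,100))]
cv2.imwrite("pics/m1.png",cv2.resize(np.vstack(a),(800,1200))[::2,::2] if 0 else np.hstack([cv2.resize(i,(400,300)) for i in a]))
E
```

```text
[-0.6463  0.3757  1.7459 -0.      1.02   -0.86  ]
[-0.1576  0.5917  1.3697 -0.      1.1802  0.0279]
[ 0.2684  0.3619  1.7681 -0.      1.0116  0.6844]
1.2833
0.013130632357815029 45.531853437423706 [ 0.4331 -0.231   0.0951]
[-0.8558 -0.6524 -2.1694]
5.8 [ 0.6198 -0.0218  0.2352] 0.013275207466501453
```

View pics/m1.png

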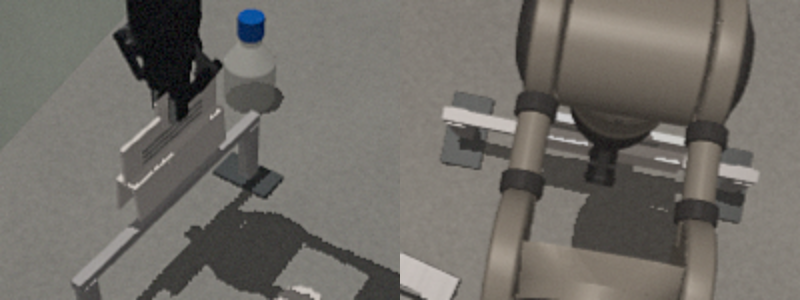

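The card hangs straight and parallel above the rail, with its near top corner at about side px (281,165). I'll lower it in steps and watch the wrist force.

```bash
python3 - <<'E'
from h import *
c,s=np.cos(RAIL[2]),np.sin(RAIL[2]); print("pred fin end",proj("side",[RAIL[0]-.085*s,RAIL[1]+.085*c,.24]))
F0=telemetry.get_wrist_force()
for z in(.21,.19,.175,.166,.163,.161,.160,.159,.158,.157,.156):
    env.move_l([*RAIL[:2],z],v=.08); d=telemetry.get_wrist_force()-F0; print(z,d,telemetry.get_tool_pos()[2])
    if np.linalg.norm(d)>6: break
print(telemetry.get_clock())
E
```

```text
pred fin end [280.847  165.0935]
0.21 [-0.3667 -1.1075  0.8501] 0.20977933291248238
0.19 [ 1.1553 -1.0921  0.8091] 0.1899057951562645
0.175 [-0.22   -0.122   1.3256] 0.17480353191028336
0.166 [ 0.5481 -0.1312  0.5338] 0.1657028623433866
0.163 [ 0.4678 -0.6986 -0.116 ] 0.16298648830383436
0.161 [-0.1465 -0.8587  0.1068] 0.16089386089550717
0.16 [-0.2663  0.0375  2.3526] 0.16029829409746796
0.159 [-1.0453 -0.4784  7.5508] 0.16024276164802226
8.35
```

```bash
python3 - <<'E'
from h import *
env.gripper_to(.05,30); env.hold(.2); env.move_l([*RAIL[:2],.26],v=.2)
q3=best([*CLIP[:2],.16],CLIP[2]); env.gripper_to(.075)
env.movep([*CLIP[:2],.18],q3); env.hold(.2); print(telemetry.get_clock(),telemetry.get_tool_pos())
for n in("side","top"): cv2.imwrite(f"pics/{n}2.png",vision.get_image(n)[:,:,::-1])
a=[cv2.resize(cv2.imread(f"pics/{n}2.png")[y:y+150,x:x+150],(400,400),interpolation=cv2.INTER_CUBIC) for n,x,y in(("side",240,100),("top",270,110))]
a+=[cv2.resize(cv2.imread("pics/side2.png")[220:350,250:410],(492,400),interpolation=cv2.INTER_CUBIC)[:200*2,:400]]
cv2.imwrite("pics/m2.png",np.hstack([cv2.resize(i,(266,300)) if 0 else i for i in a[:2]]))
cv2.imwrite("pics/m2b.png",a[2])
E
```

```text
11.3583 [0.4399 0.1994 0.1801]
```

View pics/m2.png

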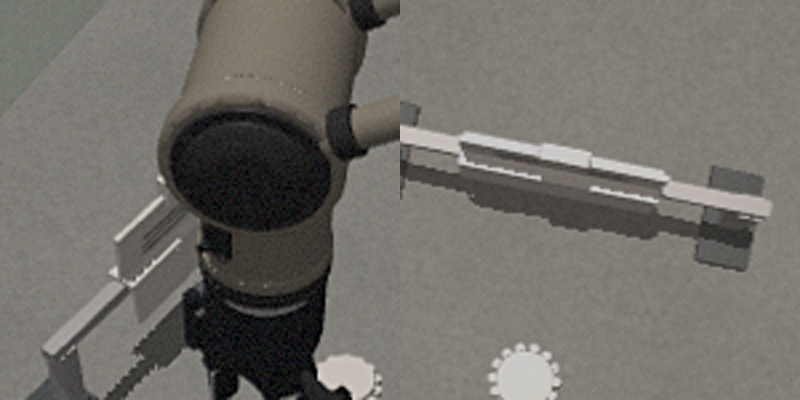

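View pics/m2b.png

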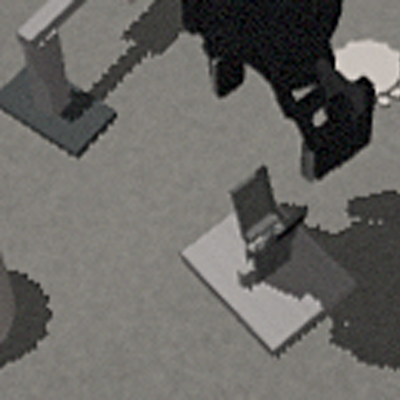

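The card hangs level and fully down on the rail, with fin ends at about top px (293,160) and (370,177). The clip sits untouched under the gripper. Now I'll pinch it.

```bash
python3 - <<'E'
from h import *
print(ray("top",293.25,160.4,.165),ray("top",369.75,176.9,.165),ray("top",332.2,167.4,.183))
F0=telemetry.get_wrist_force()
env.move_l([*CLIP[:2],.075],v=.12); print(telemetry.get_wrist_force()-F0)
env.gripper_to(.05); print(telemetry.get_finger_force())
env.gripper_to(0.0,30); env.hold(.2)
print(telemetry.get_width(),telemetry.get_finger_force(),telemetry.get_wrist_force()-F0,telemetry.get_tool_pos(),telemetry.get_clock())
E
```

```text
[0.6368 0.0582 0.165 ] [ 0.6038 -0.1035  0.165 ] [ 0.6202 -0.0231  0.183 ]
[-0.2437 -0.1566 -0.7502]
0.0
0.02058379920193551 34.22357618808746 [ 2.2726 -0.7206  6.1661] [0.4403 0.2002 0.0759] 13.4167
```

```bash
cat >> h.py <<'E'
YAW=-.193; TGT=(.6203+.054*np.sin(-YAW),-.0228+.054*np.cos(YAW))
E
python3 - <<'E'
from h import *
p=telemetry.get_tool_pos()
env.move_l([p[0],p[1],.29],v=.12); env.hold(.1); print(telemetry.get_width(),telemetry.get_finger_force())
q=best([*TGT,.29],YAW); env.move_l([*TGT,.285],q,v=.15); env.hold(.3)
print(telemetry.get_clock(),telemetry.get_tool_pos(),telemetry.get_width(),telemetry.get_finger_force())
im=vision.get_image("side")[:,:,::-1]; cv2.imwrite("pics/side3.png",im)
u,v=proj("side",[*TGT,.22]).astype(int); x,y=u-50,v-50; print(x,y)
for h in(.143,.165,.22,.26): print(h,proj("side",[*TGT,h]))
cv2.imwrite("pics/m3.png",cv2.resize(im[y:y+100,x:x+100],(600,600),interpolation=cv2.INTER_CUBIC))
E
```

```text
0.020659208935137265 33.59357535839081
17.6083 [0.6306 0.0304 0.2851] 0.020426496956092433 33.592520356178284
240 113
0.143 [293.2757 187.8001]
0.165 [292.5962 181.1082]
0.22 [290.7936 163.3538]
0.26 [289.3803 149.4336]
```

View pics/m3.png

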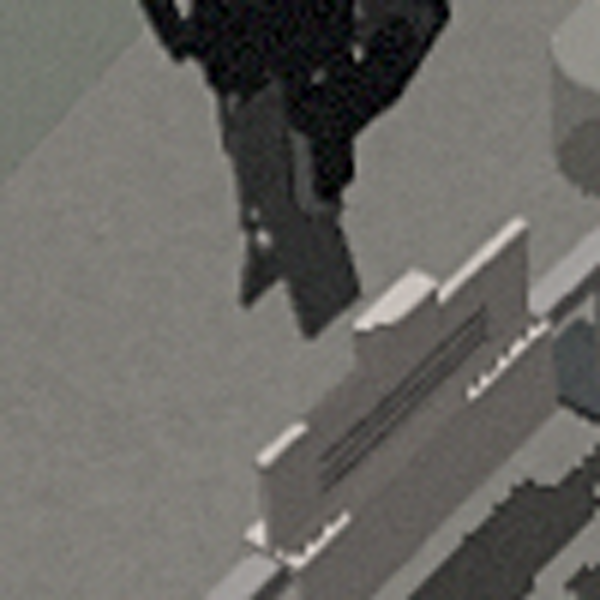

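The clip is held wide open. Its tip corners show at about side px (280.8,163.5), (291.7,169.2) and (299.7,162.5), with the bare card edge below them. I'll fit the clip's height and offset.

```bash
python3 - <<'E'
from h import *
c,s=np.cos(YAW),np.sin(YAW)
obs=[((280.8,163.5),.014,.015),((291.7,169.2),-.014,.015),((299.7,162.5),-.014,-.015)]
f=lambda a:np.ravel([proj("side",[TGT[0]+c*(x+a[0])-s*(y+a[1]),TGT[1]+s*(x+a[0])+c*(y+a[1]),a[2]])-o for o,x,y in obs])
for z in(.215,.219,.223,.227):
    r=least_squares(lambda a:f([a[0],a[1],z]),[0,0]); print(z,r.x,np.abs(r.fun).max())
print(f([0,0,.222]).reshape(-1,2))
# card fin near end top corners (px) check
print(ray("side",240+302/6,113+427/6,.165),ray("side",240+258/6,113+463/6,.165))
E
```

```text
0.215 [ 0.005  -0.0047] 0.8137778962487232
0.219 [ 0.002  -0.0015] 0.8361701248421696
0.223 [-0.001   0.0017] 0.8588599324227175
0.227 [-0.004   0.0049] 0.8818532715889376
[[ 0.6428  0.4767]
 [-0.3505 -0.1579]
 [ 0.2623 -1.1128]]
[0.6307 0.0411 0.165 ] [0.6368 0.0646 0.165 ]
```

```bash
python3 - <<'E'
from h import *
F0=telemetry.get_wrist_force()
for z in(.24,.225,.215,.207):
    env.move_l([*TGT,z],v=.08); d=telemetry.get_wrist_force()-F0; print(z,d)
    if np.linalg.norm(d)>5: break
env.hold(.3)
print(telemetry.get_clock(),telemetry.get_tool_pos(),telemetry.get_width(),telemetry.get_finger_force(),telemetry.get_wrist_force()-F0)
im=vision.get_image("side")[:,:,::-1]; cv2.imwrite("pics/side4.png",im)
im2=vision.get_image("top")[:,:,::-1]
a=cv2.resize(im[135:215,250:330],(560,560),interpolation=cv2.INTER_CUBIC)
cv2.imwrite("pics/m4.png",np.hstack([a,cv2.resize(im2[110:222,150:198+0] if 0 else im2[100:330,260:356],(240,560))]))
E
```

```text
0.24 [ 1.1138 -0.2479 -1.3275]
0.225 [ 0.6696 -0.3433 -1.5016]
0.215 [-0.3095 -0.348  -1.2372]
0.207 [ 0.7776 -0.4979 -0.696 ]
19.525 [0.6308 0.0302 0.2073] 0.020621441299781718 33.59316945075989 [-0.1467 -1.0428 -1.5436]
```

View pics/m4.png

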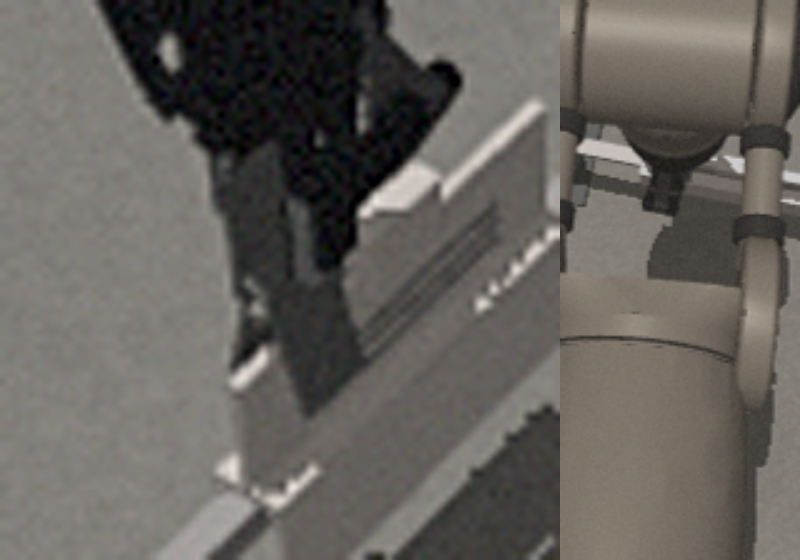

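The jaws straddle the card edge beside the grip. The front jaw tip is at about crop (310,415) and the back jaw is behind the fin. The card hasn't moved and the wrist feels no contact force, so I'm handing in.

```bash
python3 -c "
from workcell import job
print(job.close_job())"
```

```text
the job is handed in; nothing more can be done
None
```

I handed the job in at about 19.5 s: the card hangs fully down near mid-rail, and the arm is still squeezing the clip wide open over the card's top edge, about 54 mm to one side of the grip. The last picture shows a jaw on each side of the card, the wrist felt no contact, and at no point did I see the bottle, flask or cap disturbed.

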